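# Check the spring travel of a photometer mirror mount

### The arm

A 6-joint arm with a two-finger parallel gripper is mounted at the origin on the work surface. World frame = base frame: x ahead of the robot, y to its left, z up, the work surface at z = 0. Lengths are in m, angles in rad, forces in N, time in s.
With the tool pointing down it reaches from about 0.375 to 0.975 m from the base axis. Payload 3.8 kg.
Tool frame: the origin (TCP) lies between the finger pads; the fingertips stand 14 mm ahead of it and the grasp point (between the pads) lies 5 mm behind it; z points along the fingers, y is the line along which they close (so a half turn about z gives the same grasp; the last joint's range is limited). The gripper opens to 88 mm and grips with 3 to 60 N. Pads are 18 mm wide; open, the fingers measure 123 mm over their backs; the gripper's body (75 mm by 187 mm) begins 45 mm behind the grasp point.
Start: joints at [1.269, 0.264, 1.604, -0, 1.274, -0.037], TCP at [0.177, 0.651, 0.253] pointing down, gripper open.
Joint ranges: [-2.63, 2.63], [-0.94, 2.18], [0.31, 2.57], [-1.31, 4.45], [0, 2.66], [-2.55, 2.55]. Speed limits (rad/s): [2.57, 2.57, 3.14, 3.14, 3.14, 3.14].

### API

Orientations are given as a 3x3 rotation matrix whose columns are the frame's x, y, z axes.
In Python, from rig import manip gives the robot as it stands. The module is installed in compiled form; this text tells all that it offers.
- The arm moves only by the tool send_rows, never from a script. Its argument "rows" is a list that holds one entry, the list of rows, each a list of 7 numbers: the finger opening in mm, from 0 to 88.1, then the shift along the tool's x, y, z in mm, then the turn, a rotation vector about the tool's x, y, z in degrees. In form: [[[jaw, x, y, z, rx, ry, rz], ...]]. A call has exactly 10 rows; each row shifts and turns the commanded pose from where the row before left it, along the tool's axes as they then stand; what a row does not reach is not made up. A row lasts 1/12 s, in which the tool goes at most 41.7 mm and 7.16 degrees, less where a joint would pass 70% of its speed; a pose out of reach is approached as far as the arm can. A call with a gripper value outside its range is refused whole. The fingers move at their own pace and stop on an object; the grip force is fixed at half the most. Time passes only in rows, so rows that do not move let the fingers close, or fill a call up. It gives the time, the measured TCP pose, the force, the opening and the grip force at its end, in the units of the state.
- manip.sense(): the state, without advancing time (a new reading comes with each control period).
- manip.camera(name): name is "scene" or "top" or "wrist"; returns a dict with "img" (420x560x3 uint8, blue, green, red), "range_z" (420x560 float32, m along the optical axis (not along the pixel's ray), 0 where there is no reading), "K" (3x3 intrinsics, pixels), "world_to_cam" (4x4, takes a point from world to camera coordinates). Camera axes: x right, y up, looking along -z (the intrinsics and any distortion apply to the point x, -y, -z); pixel columns grow to the right and rows downward; lengths in m; the calibration is good to about 2 mm. The wrist camera is an equidistant fisheye: a pixel r from the principal point sees the ray r / f radians off the axis. A picture is of the moment at which its call begins.
- manip.close_job(): hands the job in; it is judged then, once.
The state is a dict: "clock": time; "q": joint angles; "qvel": joint speeds; "tau": joint torques, N m; "position": TCP position; "eef_rot": TCP orientation; "force": force on the tool from outside, world axes, zero at the start; "moment": the same for the moment, N m; "width": finger opening in m; "finger_force": force on a finger pad.
Only numpy, scipy, OpenCV 4.12 (cv2) and the standard library are available. Lean on these libraries where they do the work, as an engineer would, in place of code of your own. Each camera call takes 0.05 s, during which the arm holds its last target. There are 200 camera calls.

### The job

Two spring-backed mirror mounts of the analyser's photometer stand on the deck. With closed fingertips press down the yellow corner pad until that mount's red needle stands over the green mark on its scale, hold it there for about one second, then let the plate spring fully back up. Do not push the needle on past the mark, and leave the blue-padded mount and the three vials alone.

Things in the scene. Friction and masses are not known exactly. Their poses are not given: they have to be found in the camera images.
- yellow_mount: The mount with the yellow pad: dark base plate 160 (x) by 190 (y) by 12 mm, fixed; origin at the centre of its underside, z up. Over it a tilt plate with a round mirror and a yellow pad on its -x, +y corner; on its -y side a needle over a white scale. Highest point 137 mm. Yaw varies by 0.4 rad either way from square to the robot.
- yellow_pad_top (a point): Centre of the top face of the yellow corner pad, a disc 26 mm across and 6 mm high on the tilt plate; it moves with the plate. At rest 65 mm above the table, at x = -35, y = +71 mm in the mount's frame, 80 mm from the hinge line. The pad itself is yellow_plate_c0.
- yellow_plate (a joint): Tilt (rad) of the yellow mount's aluminium plate, 100 x 100 x 8 mm, hinged on its +x edge (line along y at x = +45, z = 55 mm of the mount). 0: level, sprung up against a stop; grows as the pad is pressed, hard stop at 0.34. About 2.5 N on the pad starts it, 6 N at 0.2 rad; it springs back when let go.
- yellow_pointer (a point): Point on the yellow mount's thin red needle, 12 mm before its end. The needle points to the mount's -y from a mast on the plate's hinge edge, 80 mm above the hinge line (135 mm above the table). As the pad goes down it travels to the mount's -x, about 1 mm per mm of pad travel.
- yellow_mark_center (a point): Centre of the top of the green mark on the yellow mount's white scale (64 x 46 mm, ticks 5 mm apart): a stripe 8 mm wide in x, 36 mm long in y, about 7 mm below the needle. Axes as the mount's. It stays put in a run; from run to run it lies 8 to 16 mm to the -x side of the needle's rest position.
- blue_mount: The mount with the blue pad: dark base plate 160 (x) by 190 (y) by 12 mm, fixed; origin at the centre of its underside, z up. Over it a tilt plate with a round mirror and a blue pad on its -x, +y corner; on its -y side a needle over a white scale. Highest point 137 mm. Yaw varies by 0.4 rad either way from square to the robot.
- blue_pad_top (a point): Centre of the top face of the blue corner pad, a disc 26 mm across and 6 mm high on the tilt plate; it moves with the plate. At rest 65 mm above the table, at x = -35, y = +71 mm in the mount's frame, 80 mm from the hinge line. The pad itself is blue_plate_c0.
- blue_plate (a joint): Tilt (rad) of the blue mount's aluminium plate, 100 x 100 x 8 mm, hinged on its +x edge (line along y at x = +45, z = 55 mm of the mount). 0: level, sprung up against a stop; grows as the pad is pressed, hard stop at 0.34. About 2.5 N on the pad starts it, 6 N at 0.2 rad; it springs back when let go.
- blue_pointer (a point): Point on the blue mount's thin red needle, 12 mm before its end. The needle points to the mount's -y from a mast on the plate's hinge edge, 80 mm above the hinge line (135 mm above the table). As the pad goes down it travels to the mount's -x, about 1 mm per mm of pad travel.
- blue_mark_center (a point): Centre of the top of the green mark on the blue mount's white scale (64 x 46 mm, ticks 5 mm apart): a stripe 8 mm wide in x, 36 mm long in y, about 7 mm below the needle. Axes as the mount's. It stays put in a run; from run to run it lies 8 to 16 mm to the -x side of the needle's rest position.
- vial_black: Loose amber glass vial with a black screw cap, 30 mm across, 56 mm high; origin at the centre of its underside. To be left alone.
- vial_white: Loose amber glass vial with a white screw cap, 30 mm across, 56 mm high; origin at the centre of its underside. To be left alone.
- vial_red: Loose amber glass vial with a red screw cap, 30 mm across, 56 mm high; origin at the centre of its underside. To be left alone.
Mind the look-alikes: they are no part of the job. Leave any orange or purple look-alike of the yellow_mount alone.

How it is judged:
By the outcome, as a careful person would: the job done as asked, in the order asked, and still so for the second after the job is handed in, with the robot touching nothing.
It also fails if it takes over 35 s, if anything falls off the work surface, if the arm or the gripper's body presses on something with over 40 N, if the wrist force passes 120 N, or if a joint passes its speed limit or range.

## Working session

There is one attempt and no reset: what is moved stays moved. The work goes in short steps, Python scripts to look and compute and a tool call to move; the robot and the scene stay as the last step left them, time stands still between calls to the robot, and variables do not carry over. Pictures are saved under pics/ and viewed, at most 10 in all, crops included, and the job is handed in when it is done.

Besides the shell and the picture viewer there is one more tool, called after "Emit:" as name([rows], argument=value, ...), one row to a line, values as JSON. send_rows: Moves the arm, as the interface text tells. Its arguments: {"type":"object","properties":{"rows":{"type":"array","items":{"type":"array","items":{"type":"array","items":{"type":"number"}}}}},"required":["rows"]}

```bash
mkdir -p pics; cat > h.py <<'E'
import numpy as np, cv2
from rig import manip
def unproj(c,u,v):  # pixel + range -> world
    z=c["range_z"][v,u]; K=c["K"]
    p=np.array([(u-K[0,2])/K[0,0]*z, -(v-K[1,2])/K[1,1]*z, -z,1])
    return (np.linalg.inv(c["world_to_cam"])@p)[:3]
def ray(c,u,v,h):   # pixel onto plane z=h
    K=c["K"]; T=np.linalg.inv(c["world_to_cam"])
    d=T[:3,:3]@np.array([(u-K[0,2])/K[0,0], -(v-K[1,2])/K[1,1], -1]); o=T[:3,3]
    return o+d*(h-o[2])/d[2]
def proj(c,P):
    p=c["world_to_cam"]@np.append(P,1); K=c["K"]
    return K[0,0]*p[0]/-p[2]+K[0,2], K[1,1]*-p[1]/-p[2]+K[1,2]
def blobs(c,lo,hi,amin=15):
    m=cv2.inRange(cv2.cvtColor(c["img"],cv2.COLOR_BGR2HSV),lo,hi)
    n,l,s,ce=cv2.connectedComponentsWithStats(m)
    return [(ce[i].round(1),s[i,4],l==i) for i in range(1,n) if s[i,4]>=amin]
E
python3 - <<'E'
from h import *
for n in("top","scene"):
    c=manip.camera(n); cv2.imwrite(f"pics/{n}0.png",c["img"])
    print(n,c["K"].round(1).tolist(),np.linalg.inv(c["world_to_cam"]).round(3).tolist())
    for nm,lo,hi in(("yel",(20,120,100),(34,255,255)),("org",(8,140,100),(19,255,255)),("blue",(95,120,60),(125,255,255)),("grn",(40,90,50),(85,255,255)),("red",(0,150,80),(6,255,255))):
        for ce,a,_ in blobs(c,lo,hi): print(nm,ce,a, ray(c,*ce,0.065).round(3))
print(manip.sense())
E
```

```text
top [[482.5, 0.0, 270.1], [0.0, 482.5, 214.1], [0.0, 0.0, 1.0]] [[-0.015, 0.991, -0.136, 0.299], [-1.0, -0.016, -0.005, 0.025], [-0.007, 0.136, 0.991, 1.216], [0.0, 0.0, 0.0, 1.0]]
yel [182.1 190.4] 73 [0.518 0.242 0.065]
yel [111.1 304.1] 85 [0.249 0.407 0.065]
yel [377.2 326.6] 86 [ 0.189 -0.216  0.065]
org [558.2 155.8] 33 [ 0.589 -0.675  0.065]
org [523.7 243. ] 239 [ 0.378 -0.573  0.065]
org [539.  252.7] 285 [ 0.354 -0.607  0.065]
org [555.3 252.9] 205 [ 0.353 -0.645  0.065]
org [513.  258.8] 28 [ 0.341 -0.544  0.065]
org [148.  294.3] 3025 [0.271 0.32  0.065]
org [155.  286.2] 25 [0.289 0.304 0.065]
blue [162.5  54.8] 38 [0.868 0.295 0.065]
blue [425.6  52.3] 22 [ 0.862 -0.368  0.065]
blue [175.1  74.5] 459 [0.815 0.263 0.065]
blue [177.8  61. ] 28 [0.85  0.257 0.065]
blue [183.5  64.8] 44 [0.84  0.242 0.065]
blue [446.7  55.8] 21 [ 0.852 -0.42   0.065]
blue [467.9  59.4] 22 [ 0.841 -0.473  0.065]
blue [189.5  66.5] 41 [0.835 0.227 0.065]
blue [ 30.6 107.2] 28 [0.735 0.622 0.065]
blue [ 28.7 141.2] 28 [0.648 0.623 0.065]
blue [ 26.8 175.7] 26 [0.561 0.623 0.065]
blue [322. 190
[... 2149 characters left out ...]
.27368426e+00, -3.68793396e-02]), 'qvel': array([-2.16330997e-04, -2.96111717e-03, -4.08786102e-03,  2.92324184e-05,
       -1.36717065e-03,  4.23720327e-04]), 'tau': array([ 1.18251486e-03, -5.03611708e+01, -3.58075976e+01,  7.30285677e-02,
        2.31928693e-02, -6.36937398e-05]), 'position': array([0.17646703, 0.65089314, 0.25151109]), 'eef_rot': array([[-9.65146469e-01,  2.61709667e-01, -5.86548599e-04],
       [ 2.61710317e-01,  9.65144559e-01, -1.92096866e-03],
       [ 6.33681210e-05, -2.00752194e-03, -9.99997983e-01]]), 'force': array([ 1.17895388,  0.68475522, -1.24459551]), 'moment': array([-0.05851636,  0.08955181, -0.00522379]), 'finger_force': 0.0, 'width': 0.08807039087252115}
```

View pics/top0.png

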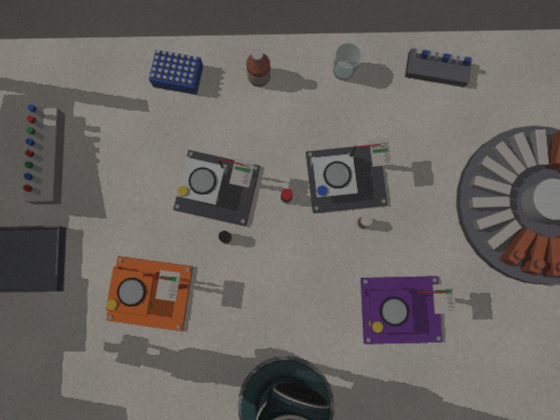

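View pics/scene0.png

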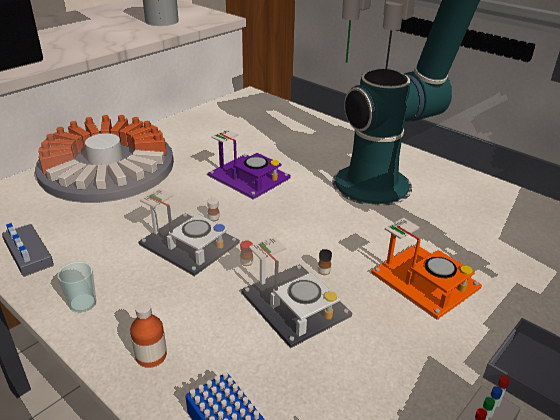

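Candidates for the yellow-padded mount, by pad pixel in the top view:
- (182,190): dark base. This one matches the description.
- (111,304): orange look-alike.
- (377,327): purple look-alike.
- (322,190): the blue-padded mount.

I choose (182,190). Next I check it in a crop and measure the yaw.

```bash
python3 - <<'E'
from h import *
c=manip.camera("top"); s=manip.camera("scene")
a=cv2.resize(c["img"][135:235,160:275],None,fx=4,fy=4,interpolation=cv2.INTER_CUBIC)
b=cv2.resize(s["img"][225:350,230:360],(416,400),interpolation=cv2.INTER_CUBIC)
cv2.imwrite("pics/crop1.png",cv2.resize(np.hstack([a,b]),None,fx=.9,fy=.9)[:, :790])
w=manip.camera("wrist"); cv2.imwrite("pics/wrist0.png",w["img"])
print(w["K"].tolist(), (np.linalg.inv(w["world_to_cam"])).round(3).tolist())
# base plate: dark points with range height ~12mm
m=np.zeros((420,560),np.uint8)
g=c["img"].max(2)
for v in range(140,235):
    for u in range(160,275):
        if c["range_z"][v,u]>0 and abs(unproj(c,u,v)[2]-.012)<.004 and g[v,u]<90: m[v,u]=1
n,l,st,ce=cv2.connectedComponentsWithStats(m); print(st[1:][st[1:,4]>50])
pts=np.array([ray(c,u,v,.012)[:2]*1000 for v,u in zip(*np.nonzero(cv2.morphologyEx(m,cv2.MORPH_OPEN,np.ones((2,2),np.uint8))))],np.float32)
print(cv2.minAreaRect(pts))
E
```

```text
[[325.19226210127806, 0.0, 279.11736333126095], [0.0, 325.19226210127806, 210.3738213411327], [0.0, 0.0, 1.0]] [[0.262, -0.922, -0.285, 0.101], [0.965, 0.25, 0.078, 0.672], [-0.001, -0.296, 0.955, 0.385], [0.0, 0.0, 0.0, 1.0]]
[[ 188  151   34   14  201]
 [ 174  161   86   65 1892]]
((532.045654296875, 161.37835693359375), (189.50064086914062, 159.4968719482422), 76.24947357177734)
```

View pics/crop1.png

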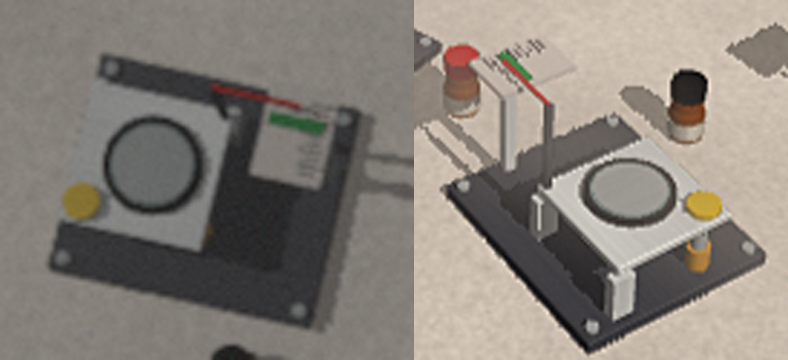

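View pics/wrist0.png

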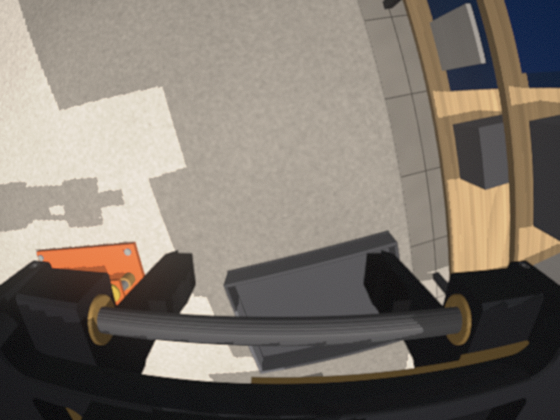

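The crop confirms it: dark grey base, yellow pad at crop (80,200), i.e. top-view (182,190). The red needle is at crop (255,97) and the green mark at (295,122). The wrist picture shows only the start area, with the orange mount at lower left. Next I close the fingers and move to a look pose above the scale.

Emit:
send_rows([
  [[0,-33,-21,0,0,0,0],[0,-33,-21,0,0,0,0],[0,-33,-21,0,0,0,0],[0,-33,-21,0,0,0,0],[0,-33,-21,0,0,0,0],[0,-33,-21,0,0,0,0],[0,-33,-21,0,0,0,0],[0,-33,-21,0,0,0,0],[0,-33,-21,0,0,0,0],[0,-33,-21,0,0,0,0]],
])

```text
clock: 1.08
position: [0.4411, 0.3608, 0.2529]
eef_rot: [[-0.965, 0.262, 0.0], [0.262, 0.965, 0.0], [-0.0, 0.0, -1.0]]
force: [1.1, 0.1, -0.3]
width: 0.0233
finger_force: 0.0
```

Emit:
send_rows([
  [[0,-33,-21,0,0,0,0],[0,-33,-21,0,0,0,0],[0,-33,-21,0,0,0,0],[0,-33,-21,0,0,0,0],[0,-33,-21,0,0,0,0],[0,-33,-21,0,0,0,0],[0,0,0,0,0,0,-7],[0,0,0,0,0,0,-7],[0,0,0,0,0,0,-7],[0,0,0,0,0,0,-7]],
])

```text
clock: 1.92
position: [0.5985, 0.1884, 0.2524]
eef_rot: [[-0.974, -0.227, -0.001], [-0.227, 0.974, -0.0], [0.001, 0.0, -1.0]]
force: [0.7, -0.3, -0.4]
width: 0.0003
finger_force: 0.0
```

Emit:
send_rows([
  [[0,0,0,5,0,0,-7],[0,0,0,5,0,0,-7],[0,0,0,5,0,0,-7],[0,0,0,5,0,0,-7],[0,0,0,5,0,0,-7],[0,0,0,5,0,0,-7],[0,0,0,5,0,0,-7],[0,0,0,5,0,0,-7],[0,0,0,0,0,0,0],[0,0,0,0,0,0,0]],
])

```text
clock: 2.75
position: [0.598, 0.1889, 0.2123]
eef_rot: [[-0.364, -0.931, -0.001], [-0.931, 0.364, -0.0], [0.001, 0.001, -1.0]]
force: [-0.0, 0.7, 0.2]
width: 0.0003
finger_force: 0.0
```

```bash
cat >> h.py <<'E'
def fray(c,u,v,h):  # fisheye pixel onto plane z=h
    K=c["K"]; T=np.linalg.inv(c["world_to_cam"])
    x,y=(u-K[0,2]),(v-K[1,2]); r=np.hypot(x,y)+1e-9; t=r/K[0,0]
    d=T[:3,:3]@np.array([x/r*np.sin(t),-y/r*np.sin(t),-np.cos(t)]); o=T[:3,3]
    return o+d*(h-o[2])/d[2]
E
python3 - <<'E'
from h import *
s=manip.sense(); print({k:np.round(s[k],3).tolist() for k in("clock","q","position","eef_rot","force","width")})
w=manip.camera("wrist"); cv2.imwrite("pics/wrist1.png",w["img"]); np.savez("w1.npz",**w)
for nm,lo,hi,h in(("yel",(20,120,100),(34,255,255),.065),("grn",(40,90,50),(85,255,255),.128),("red",(0,150,80),(6,255,255),.135)):
    for ce,a,_ in blobs(w,lo,hi): print(nm,ce,a,fray(w,*ce,h).round(4))
E
```

```text
{'clock': 2.75, 'q': [0.266, 0.203, 1.755, 0.0, 1.185, -2.502], 'position': [0.598, 0.189, 0.212], 'eef_rot': [[-0.364, -0.931, -0.001], [-0.931, 0.364, -0.0], [0.001, 0.001, -1.0]], 'force': [-0.005, 0.727, 0.213], 'width': 0.0}
yel [378.6 221.2] 478 [0.5169 0.2434 0.065 ]
grn [287.5  71.1] 497 [0.5534 0.0943 0.128 ]
red [280.4 121.4] 279 [0.57   0.1239 0.135 ]
```

View pics/wrist1.png

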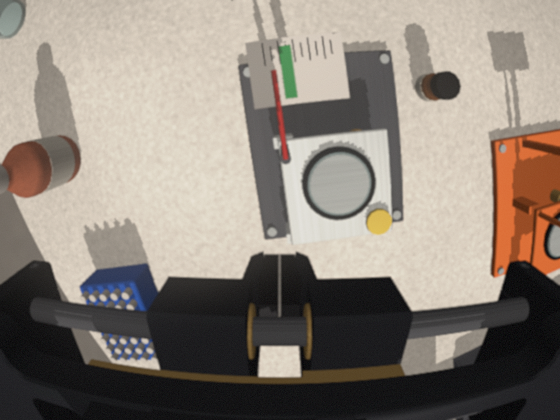

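The wrist view shows the needle from (285,158) to about (274,72). The green stripe is near (288,71), the yellow pad at (379,221), and all are unobstructed. Now I measure the needle-to-mark offset and the yaw.

```bash
cat >> h.py <<'E'
def offset(w, P):  # P: ray function -> needle line/mark line in world, signed mount-x offset of mark from needle (mm)
    out={}
    for nm,lo,hi,h in(("g",(40,90,50),(85,255,255),.128),("r",(0,120,70),(8,255,255),.135)):
        cand=[b for b in blobs(w,lo,hi,10)]; out[nm]=[]
        for ce,a,m in cand:
            v,u=np.nonzero(m); p=np.array([P(w,x,y,h)[:2] for x,y in zip(u,v)])*1000
            p0=p.mean(0); U,S,V=np.linalg.svd(p-p0); d=V[0] if V[0][1]>0 else -V[0]
            t=(p-p0)@d; n=(p-p0)@np.array([d[1],-d[0]])
            out[nm].append((p0,d,np.ptp(t),np.ptp(n),ce,a))
    return out
E
python3 - <<'E'
from h import *
w=dict(np.load("w1.npz")); o=offset(w,fray)
for k in o:
    for p0,d,L,W,ce,a in o[k]: print(k,p0.round(1),"yaw",np.degrees(np.arctan2(-d[0],d[1])).round(2),"L",L.round(1),"W",W.round(1),ce,a)
for yaw in(-13.75,np.degrees(np.arctan2(-o["g"][0][1][0],o["g"][0][1][1]))):
    y=np.radians(yaw); X=np.array([np.cos(y),np.sin(y)]);Y=np.array([-np.sin(y),np.cos(y)])
    r=o["r"][0];g=o["g"][0]
    tip=r[0]-Y*r[2]/2
    # needle x at its tip end, by line fit
    print(yaw,"mark-needle centroid: x",((g[0]-r[0])@X).round(2),"y",((g[0]-r[0])@Y).round(1), "pad-in-mark frame", (np.array([517,243.4])-g[0])@X,(np.array([517,243.4])-g[0])@Y)
E
```

```text
g [553.5  94.3] yaw -13.23 L 34.5 W 6.7 [287.5  71.1] 497
r [569.5 121.4] yaw -13.56 L 57.8 W 3.7 [279.8 117.6] 403
r [775.4  70.9] yaw 75.85 L 54.6 W 43.9 [ 25.1 171. ] 1407
-13.75 mark-needle centroid: x -9.09 y -30.2 pad-in-mark frame -70.85620514549522 136.20988744570485
-13.230654176623672 mark-needle centroid: x -9.36 y -30.1 pad-in-mark frame -69.61866470453747 136.84654460507682
```

Offset is about 9.3 mm, within the 8–16 mm given. Pad x minus mark x is −70 mm against 80 mm to the needle's rest line, which agrees. Yaw is about −13.5°, and the pad at (0.5185, 0.244) agrees across three views. Next I go over the pad and down to just above it.

Emit:
send_rows([
  [[0,-5.6,23.5,0,0,0,0],[0,-5.6,23.5,0,0,0,0],[0,-5.6,23.5,0,0,0,0],[0,-5.6,23.5,0,0,0,0],[0,0,0,30,0,0,0],[0,0,0,30,0,0,0],[0,0,0,30,0,0,0],[0,0,0,20,0,0,0],[0,0,0,10,0,0,0],[0,0,0,0,0,0,0]],
])

```text
clock: 3.63
position: [0.517, 0.2431, 0.0903]
eef_rot: [[-0.363, -0.932, -0.004], [-0.932, 0.363, -0.002], [0.003, 0.003, -1.0]]
force: [-0.5, 0.1, -0.4]
width: 0.0003
finger_force: 0.0
```

```bash
cat > look.py <<'E'
import sys
from h import *
s=manip.sense(); print(s["clock"],s["position"].round(4),s["force"].round(2))
im=[]
for n in("top","scene","wrist"):
    c=manip.camera(n); im.append(c["img"]); P=fray if n=="wrist" else ray
    o=offset(c,P)
    for k in o:
        for p0,d,L,W,ce,a in o[k]:
            if 535<p0[0]<600 and 70<p0[1]<150: print(n,k,p0.round(1),"along X",(p0@np.array([np.cos(.236),-np.sin(.236)])).round(2),"L",L.round(1),"W",W.round(1),ce,a)
if len(sys.argv)>1:
    a=cv2.resize(im[0][140:230,160:270],(484,396),interpolation=cv2.INTER_CUBIC)
    b=cv2.resize(im[1][225:350,230:360],(312,300),interpolation=cv2.INTER_CUBIC)
    z=np.zeros((396,312,3),np.uint8); z[:300]=b; cv2.imwrite(f"pics/{sys.argv[1]}.png",np.hstack([a,z]))
E
python3 look.py press0
```

```text
3.6333 [0.517  0.2431 0.0903] [-0.45  0.12 -0.43]
top g [555.1  92.1] along X 518.18 L 33.1 W 6.0 [242.2 168.7] 38
top r [572.6 126.2] along X 527.26 L 33.0 W 3.2 [227.1 160.8] 21
scene g [554.9  94.3] along X 517.5 L 35.5 W 7.3 [264.7 247. ] 30
scene r [570.5 120.3] along X 526.56 L 53.4 W 1.8 [268.8 253.2] 29
wrist g [555.8 103.1] along X 516.31 L 19.8 W 8.6 [41.6 20.8] 674
wrist r [570.4 118.7] along X 526.81 L 59.4 W 4.1 [14.3 76.2] 1044
```

View pics/press0.png

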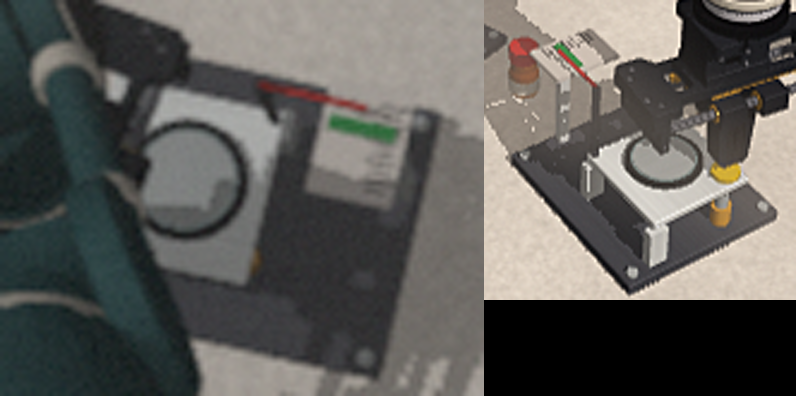

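The view is clear: fingertips are right above the pad and both needle and mark are visible in all cameras. Rest offset reads 9.1 mm (top and scene) to 9.3 mm (first wrist view). Now I press partway, about 5 mm.

Emit:
send_rows([
  [[0,0,0,4,0,0,0],[0,0,0,4,0,0,0],[0,0,0,3,0,0,0],[0,0,0,2,0,0,0],[0,0,0,1,0,0,0],[0,0,0,1,0,0,0],[0,0,0,1,0,0,0],[0,0,0,0,0,0,0],[0,0,0,0,0,0,0],[0,0,0,0,0,0,0]],
])

```text
clock: 4.62
position: [0.5186, 0.2439, 0.0769]
eef_rot: [[-0.361, -0.933, -0.0], [-0.933, 0.361, 0.0], [0.0, 0.0, -1.0]]
force: [-2.4, -0.3, 4.0]
width: 0.0004
finger_force: 2.1
```

```bash
python3 look.py
```

```text
4.6167 [0.5186 0.2439 0.0769] [-2.41 -0.33  4.01]
top g [555.1  92.1] along X 518.18 L 33.1 W 6.0 [242.2 168.7] 38
top r [568.8 121.9] along X 524.51 L 54.3 W 4.0 [229.  162.4] 32
scene g [553.4  89.5] along X 517.17 L 34.0 W 7.6 [263.6 245.7] 18
scene r [568.4 121.3] along X 524.3 L 57.3 W 3.9 [269.8 253. ] 36
wrist g [556. 105.] along X 516.04 L 16.7 W 8.9 [11.2 18.7] 615
```

The needle moved about 2.5 mm for about 2.1 mm of press, with 4 N on the tool. Both match the description. I press 4 mm more.

Emit:
send_rows([
  [[0,0,0,1,0,0,0],[0,0,0,1,0,0,0],[0,0,0,1,0,0,0],[0,0,0,1,0,0,0],[0,0,0,0,0,0,0],[0,0,0,0,0,0,0],[0,0,0,0,0,0,0],[0,0,0,0,0,0,0],[0,0,0,0,0,0,0],[0,0,0,0,0,0,0]],
])

```text
clock: 5.6
position: [0.5183, 0.244, 0.0726]
eef_rot: [[-0.361, -0.932, -0.001], [-0.932, 0.361, 0.0], [0.0, 0.001, -1.0]]
force: [-4.5, 0.6, 5.1]
width: 0.0002
finger_force: 2.8
```

```bash
python3 look.py
```

```text
5.6 [0.5183 0.244  0.0726] [-4.53  0.59  5.15]
top g [554.1  90.5] along X 517.56 L 32.7 W 5.8 [242.9 169.1] 28
top r [564.1 122.6] along X 519.81 L 54.3 W 3.9 [228.7 164.4] 30
scene g [556.1  91.7] along X 519.28 L 35.5 W 7.2 [263.4 246.8] 24
scene r [563.4 120.6] along X 519.61 L 57.4 W 1.8 [271.3 251.7] 31
wrist g [554.8 106.1] along X 514.67 L 14.2 W 6.1 [ 4.9 17.2] 396
```

The needle is now at 519.7 against the mark centre at about 517.7. I press 1.5 mm more, then hold.

Emit:
send_rows([
  [[0,0,0,0.8,0,0,0],[0,0,0,0.7,0,0,0],[0,0,0,0,0,0,0],[0,0,0,0,0,0,0],[0,0,0,0,0,0,0],[0,0,0,0,0,0,0],[0,0,0,0,0,0,0],[0,0,0,0,0,0,0],[0,0,0,0,0,0,0],[0,0,0,0,0,0,0]],
])

```text
clock: 6.58
position: [0.5183, 0.244, 0.0711]
eef_rot: [[-0.361, -0.932, -0.001], [-0.932, 0.361, 0.0], [0.0, 0.001, -1.0]]
force: [-4.1, 0.1, 5.9]
width: 0.0003
finger_force: 3.0
```

```bash
python3 look.py press2
```

```text
6.5833 [0.5183 0.244  0.0711] [-4.11  0.09  5.9 ]
top g [553.   83.7] along X 518.15 L 14.5 W 5.6 [245.9 169.5] 18
top r [562.4 122.9] along X 518.05 L 54.2 W 3.8 [228.6 165.1] 29
scene g [556.4  93.4] along X 519.13 L 36.7 W 7.4 [263.9 247.2] 31
scene r [562.1 121.2] along X 518.15 L 54.6 W 3.7 [271.9 251.5] 33
wrist g [554.2 106.6] along X 513.85 L 13.0 W 4.3 [ 3.5 16.6] 276
```

View pics/press2.png

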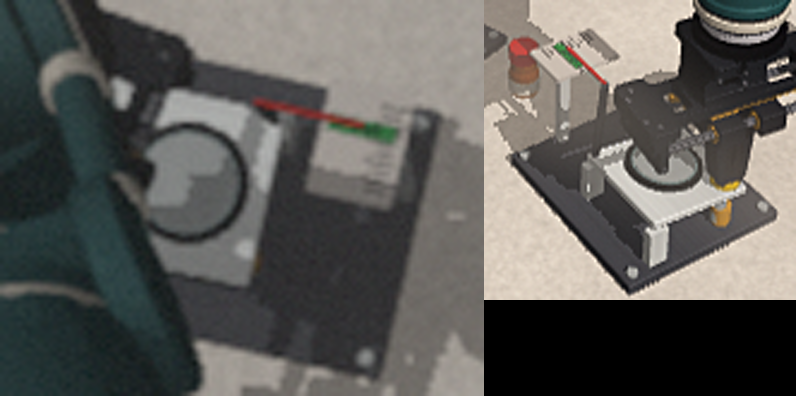

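The needle at crop (365,125) runs along the green stripe, 518.1 against 517.7 mm. It has already been there about 0.9 s, so I hold briefly and then lift straight up.

Emit:
send_rows([
  [[0,0,0,0,0,0,0],[0,0,0,0,0,0,0],[0,0,0,0,0,0,0],[0,0,0,-2,0,0,0],[0,0,0,-4,0,0,0],[0,0,0,-6,0,0,0],[0,0,0,-20,0,0,0],[0,0,0,-30,0,0,0],[0,0,0,-30,0,0,0],[0,0,0,-30,0,0,0]],
])

```text
clock: 7.57
position: [0.519, 0.2433, 0.1942]
eef_rot: [[-0.361, -0.932, 0.0], [-0.932, 0.361, -0.001], [0.001, -0.001, -1.0]]
force: [0.0, 0.2, -0.1]
width: 0.0003
finger_force: 0.0
```

Emit:
send_rows([
  [[0,0,0,-20,0,0,0],[0,0,0,0,0,0,0],[0,0,0,0,0,0,0],[0,0,0,0,0,0,0],[0,0,0,0,0,0,0],[0,0,0,0,0,0,0],[0,0,0,0,0,0,0],[0,0,0,0,0,0,0],[0,0,0,0,0,0,0],[0,0,0,0,0,0,0]],
])

```text
clock: 8.4
position: [0.5187, 0.2438, 0.2129]
eef_rot: [[-0.361, -0.933, -0.0], [-0.933, 0.361, -0.0], [0.0, 0.0, -1.0]]
force: [-0.3, 0.4, -0.4]
width: 0.0007
finger_force: 0.0
```

```bash
python3 look.py
```

```text
8.4 [0.5187 0.2438 0.2129] [-0.32  0.36 -0.45]
top g [555.4  93.4] along X 518.17 L 31.4 W 5.6 [241.7 168.6] 35
top r [573.2 128.6] along X 527.23 L 35.3 W 3.3 [226.1 160.5] 22
scene g [555.7  97.4] along X 517.5 L 33.9 W 6.2 [265.6 247.8] 23
scene r [570.3 119.4] along X 526.57 L 54.5 W 1.8 [268.5 253. ] 30
wrist g [553.3  94.5] along X 515.91 L 34.7 W 7.1 [152.1  47.1] 433
wrist r [569.2 118.7] along X 525.69 L 57.5 W 2.9 [140.4  86.7] 297
```

The needle is back at its rest position (527.2 in the top view, 526.6 in the scene view, as before) and the arm is clear.

```bash
python3 -c "
from rig import manip; print(manip.close_job())"
```

```text
the job is handed in; nothing more can be done
None
```

I pressed the yellow pad until its needle stood within about 0.5 mm of the green mark's centre, held it for just over a second and let the plate spring back to rest; the arm then moved clear and I handed the job in.

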